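# Put the arch punches back in their block by size

### The arm

A 6-joint arm with a two-finger parallel gripper is mounted at the origin on the work surface. World frame = base frame: x ahead of the robot, y to its left, z up, the work surface at z = 0. Lengths are in m, angles in rad, forces in N, time in s.
With the tool pointing down it reaches from about 0.225 to 0.875 m from the base axis. Payload 3.4 kg.
Tool frame: the origin (TCP) lies midway between the tips of the shut fingers; the grasp point (between the pads) lies 19 mm behind it; z points along the fingers, y is the direction in which the jaws open and shut (so a half turn about z gives the same grasp; the last joint's range is limited). The gripper opens to 85 mm and grips with 20 to 120 N. Pads are 22 mm wide; open, the fingers measure 114 mm over their backs; the gripper's body (76 mm by 85 mm) begins 54 mm behind the grasp point. The pads swing forward as they close: fully open they stand 13 mm farther back than shut.
Start: joints at [-1.322, 0.276, 1.505, -0, 1.361, -0.121], TCP at [0.208, -0.536, 0.231] pointing down, gripper open.
Joint ranges: [-2.89, 2.89], [-0.75, 2.08], [0.22, 2.7], [-1.18, 4.32], [0.11, 2.71], [-2.7, 2.7]. Speed limits (rad/s): [2.57, 2.57, 3.14, 3.14, 3.14, 3.14].

### API

Orientations are given as a unit quaternion [x, y, z, w].
In Python, from workcell import r, viewer, sign_off gives the robot as it stands.
- The arm moves only by the tool play_rows, never from a script. Its argument "plan" is a list of rows, each a list of 2 entries, a list of its own where there are three numbers: the shift along the tool's x, y, z in cm, then the turn, a rotation vector about the tool's x, y, z in degrees. A call has 1 to 12 rows; each row shifts and turns the commanded pose from where the row before left it, along the tool's axes as they then stand; what a row does not reach is not made up. A row lasts 1/8 s, in which the tool goes at most 62.5 mm and 10.7 degrees, less where a joint would pass 70% of its speed; a pose out of reach is approached as far as the arm can. A call is refused whole if a number of a shift passes 6.25 or a number of a turn 10.7, either way. A call with a gripper value outside its range is refused whole. "fingers" is the opening in per cent of the stroke, from 0 (shut) to 100 (fully open), set as the call begins (left out, the last holds). The fingers move at their own pace and stop on an object; "force" is the grip in N (left out, the last holds). Time passes only in rows, so rows that do not move let the fingers close. It gives the time, the measured TCP pose, the force and the opening at its end, in the units of the state.
- r.state(): the state, without advancing time (a new reading comes with each control period).
- viewer.read_camera(name): name is "scene" or "top" or "wrist"; returns a dict with "frame" (480x640x3 uint8, red, green, blue), "depth" (480x640 float32, m along the optical axis (not along the pixel's ray), 0 where there is no reading), "camera_matrix" (3x3 intrinsics, pixels), "position" and "rotation" of the camera in the world; the wrist camera has in their place "mount" (4x4, takes a point from camera to tool coordinates, whose origin is the TCP and whose axes are the flange's). Camera axes: x right, y down, z forward; pixel columns grow to the right and rows downward; lengths in m; the calibration is good to about 2 mm. A picture is of the moment at which its call begins: read the wrist's pose just before it.
- sign_off(): hands the job in, once; it reports no verdict.
The state is a dict: "t": time; "qpos": joint angles; "qd": joint speeds; "joint_efforts": joint torques, N m; "eef_pos": TCP position; "ee_rot": TCP orientation; "force": force on the tool from outside, world axes, zero at the start; "torque": the same for the moment, N m; "width": finger opening in m.
Only numpy, scipy, OpenCV 4.12 (cv2) and the standard library are available. Lean on these libraries where they do the work, as an engineer would, in place of code of your own. Each camera call takes 0.05 s, during which the arm holds its last target. There are 200 camera calls.

### The job

The four leather punches have been left standing on the white punching board: put them back in their wooden block in order of size, the smallest punch in the smallest pocket and so on up to the largest in the largest. Stand each one upright on its cutting edge on the cork at the bottom of its pocket, lowering it in rather than dropping it, and leave the paint jar and the mallet where they are.

Things in the scene. Friction and masses are not known exactly. Their poses are not given: they have to be found in the camera images.
- punch_1: The smallest of four steel arch punches, 98 mm tall: ring cutter 30 mm across and 20 mm high, open arch, round shank 14 mm thick making the top 48 mm (grip here, from above). Origin: centre of the cutting edge (underside); z up the shank. Starts upright on a fixed white board 250 mm square, 18 mm thick, over 110 mm from the next. 0.1 to 0.5 kg.
- punch_2: The second smallest of four steel arch punches, 108 mm tall: ring cutter 38 mm across and 20 mm high, open arch, round shank 15 mm thick making the top 48 mm (grip here, from above). Origin: centre of the cutting edge (underside); z up the shank. Starts upright on a fixed white board 250 mm square, 18 mm thick, over 110 mm from the next. 0.1 to 0.5 kg.
- punch_3: The second largest of four steel arch punches, 118 mm tall: ring cutter 46 mm across and 20 mm high, open arch, round shank 16 mm thick making the top 48 mm (grip here, from above). Origin: centre of the cutting edge (underside); z up the shank. Starts upright on a fixed white board 250 mm square, 18 mm thick, over 110 mm from the next. 0.1 to 0.5 kg.
- punch_4: The largest of four steel arch punches, 128 mm tall: ring cutter 54 mm across and 20 mm high, open arch, round shank 18 mm thick making the top 48 mm (grip here, from above). Origin: centre of the cutting edge (underside); z up the shank. Starts upright on a fixed white board 250 mm square, 18 mm thick, over 110 mm from the next. 0.1 to 0.5 kg.
- pocket_1: The smallest of four round pockets in a row in a fixed hardwood block (280 x 96 mm, 26 mm high, turned any way): 46 mm across with a flat cork floor, 9 mm deep. Origin: centre of the cork floor, 17 mm above the bench; z up, x along the row towards the larger pockets. The next pocket's centre is 58 mm away.
- pocket_2: The second smallest of four round pockets in a row in a fixed hardwood block (280 x 96 mm, 26 mm high, turned any way): 54 mm across with a flat cork floor, 9 mm deep. Origin: centre of the cork floor, 17 mm above the bench; z up, x along the row towards the larger pockets. The neighbours' centres are 58 and 66 mm away.
- pocket_3: The second largest of four round pockets in a row in a fixed hardwood block (280 x 96 mm, 26 mm high, turned any way): 62 mm across with a flat cork floor, 9 mm deep. Origin: centre of the cork floor, 17 mm above the bench; z up, x along the row towards the larger pockets. The neighbours' centres are 66 and 74 mm away.
- pocket_4: The largest of four round pockets in a row in a fixed hardwood block (280 x 96 mm, 26 mm high, turned any way): 70 mm across with a flat cork floor, 9 mm deep. Origin: centre of the cork floor, 17 mm above the bench; z up, x along the row towards the larger pockets. The next pocket's centre is 74 mm away.
- jar: Bystander: low round glass jar of blue edge paint with a black screw lid, 60 mm across and 62 mm high, standing loose on the bench beyond the work. Origin: centre of its underside.
- mallet: Bystander: mallet with a white plastic head (60 mm in diameter, 90 mm long) and a wooden handle, lying loose on the bench at the right-hand (-y) side of the work. Origin: on the bench under the middle of the head; the 240 mm handle points to its -x.
Things that resemble listed ones, but are neither listed nor needed, are in the scene too. What is shaped like the punch_4 but green or yellow is not meant.

How it is judged:
At the end, for the whole second after the job is handed in: All four punches stand still and upright (within 0.08 rad), each on the cork floor (within 4 mm of its height) of the pocket of its own rank in size, its centre within 11 mm of the pocket's centre (horizontal distance between punch_1 and pocket_1 below 0.011 m and z of punch_1 in the frame of pocket_1 between -0.004 and 0.004 m and angle between each of punch_1, punch_2, punch_3, punch_4's own z axis and vertical below 0.08 rad and linear speed of each of punch_1, punch_2, punch_3, punch_4 below 0.02 m/s and angular speed of each of punch_1, punch_2, punch_3, punch_4 below 0.2 rad/s and horizontal distance between punch_2 and pocket_2 below 0.011 m and z of punch_2 in the frame of pocket_2 between -0.004 and 0.004 m and horizontal distance between punch_3 and pocket_3 below 0.011 m and z of punch_3 in the frame of pocket_3 between -0.004 and 0.004 m and horizontal distance between punch_4 and pocket_4 below 0.011 m and z of punch_4 in the frame of pocket_4 between -0.004 and 0.004 m); the robot touches nothing.
It fails at once if a punch is dropped: it falls free of the fingers by more than about 2 cm ((contact force between the fingers and punch_1 below 0.05 N and linear speed of punch_1 above 0.6 m/s) or (contact force between the fingers and punch_2 below 0.05 N and linear speed of punch_2 above 0.6 m/s) or (contact force between the fingers and punch_3 below 0.05 N and linear speed of punch_3 above 0.6 m/s) or (contact force between the fingers and punch_4 below 0.05 N and linear speed of punch_4 above 0.6 m/s)).
It fails at once if the paint jar is shifted by more than 2 cm or knocked over (distance of jar from where it was at the start of the episode above 0.02 m or angle between jar's own z axis and vertical above 0.4 rad).
It fails at once if the mallet is shifted by more than 3 cm (distance of mallet from where it was at the start of the episode above 0.03 m).
It also fails if it takes over 128 s, if anything falls off the work surface, if the arm or the gripper's body presses on something with over 40 N, if the wrist force passes 120 N, or if a joint passes its speed limit or range.

## Working session

There is one attempt and no reset: what is moved stays moved. The work goes in short steps, Python scripts to look and compute and a tool call to move; the robot and the scene stay as the last step left them, time stands still between calls to the robot, and variables do not carry over. Pictures are saved under pics/ and viewed, about 12 in all and at most 16, crops included, and the job is handed in when it is done.

Besides the shell and the picture viewer there is one more tool, called after ">>>" in YAML: its name, and indented under it one key for each argument. play_rows: Moves the arm, as the interface text tells. Its arguments: {"type":"object","properties":{"plan":{"type":"array"},"fingers":{"type":"number"},"force":{"type":"number"}},"required":["plan"]}

```bash
mkdir -p pics
cat > h.py <<'E'
import numpy as np, cv2
from scipy.spatial.transform import Rotation as R
from workcell import r, viewer
def cam(n):
    s=r.state(); c=viewer.read_camera(n)
    if 'mount' in c:
        T=np.eye(4); T[:3,:3]=R.from_quat(s['ee_rot']).as_matrix(); T[:3,3]=s['eef_pos']
        M=T@c['mount']; c['position'],c['rotation']=M[:3,3],M[:3,:3]
    rot=np.array(c['rotation'])
    c['rotation']=rot if rot.shape==(3,3) else R.from_quat(rot).as_matrix()
    return c
def save(c,n): cv2.imwrite('pics/'+n,c['frame'][:,:,::-1])
def cloud(c):
    K=np.array(c['camera_matrix']); v,u=np.mgrid[:480,:640]; d=c['depth']
    p=np.stack([(u-K[0,2])/K[0,0]*d,(v-K[1,2])/K[1,1]*d,d],-1)
    return p@c['rotation'].T+np.array(c['position'])
def ray(c,u,v,z):
    K=np.array(c['camera_matrix']); d=c['rotation']@np.array([(u-K[0,2])/K[0,0],(v-K[1,2])/K[1,1],1])
    p=np.array(c['position']); return p+d*(z-p[2])/d[2]
E
python3 - <<'E'
from h import *
for n in('top','scene'):
    c=cam(n); save(c,n+'0.png'); print(n,c['position'],c['rotation'].round(3).tolist(),c['camera_matrix'])
    np.savez(n+'0.npz',**{k:np.array(v) for k,v in c.items()})
c=cam('wrist'); print(c['mount']); save(c,'wrist0.png'); print(r.state())
E
```

```text
top [ 0.49237789 -0.10716781  1.15853929] [[0.031, -0.994, 0.104], [-0.999, -0.029, 0.019], [-0.016, -0.104, -0.994]] [[493.45043617   0.         308.40001512]
 [  0.         493.45043617 228.11849565]
 [  0.           0.           1.        ]]
scene [ 1.46490891 -0.31615538  0.88279352] [[0.224, 0.656, -0.721], [0.975, -0.138, 0.176], [0.016, -0.742, -0.67]] [[591.35100361   0.         318.98491138]
 [  0.         591.35100361 234.05448281]
 [  0.           0.           1.        ]]
[[ 1.36443670e-03 -9.56668716e-01 -2.91175386e-01  7.47485935e-02]
 [ 9.99999061e-01  1.34217372e-03  2.76190271e-04 -2.14830655e-04]
 [ 1.26585360e-04 -2.91175490e-01  9.56669649e-01 -1.42650052e-01]
 [ 0.00000000e+00  0.00000000e+00  0.00000000e+00  1.00000000e+00]]
{'t': 0.15, 'qpos': array([-1.32201134e+00,  2.76449692e-01,  1.50583841e+00, -1.99791684e-06,
        1.36068642e+00, -1.20994512e-01]), 'qd': array([-0.00044181, -0.00228941, -0.00453436, -0.00069998,  0.00249238,
       -0.00041583]), 'joint_efforts': array([ 1.74723173e-03, -4.17142868e+01, -2.46033651e+01, -1.28836342e-05,
        7.68134196e-03, -8.05219912e-06]), 'eef_pos': array([ 0.20771177, -0.53575669,  0.23064   ]), 'ee_rot': array([ 9.82956252e-01,  1.83838323e-01, -4.50924269e-05, -6.89465106e-04]), 'force': array([ 0.3303503 , -1.05008775, -0.36424004]), 'torque': array([0.03545973, 0.04366722, 0.04979488]), 'width': 0.08557749767031052}
```

View pics/top0.png

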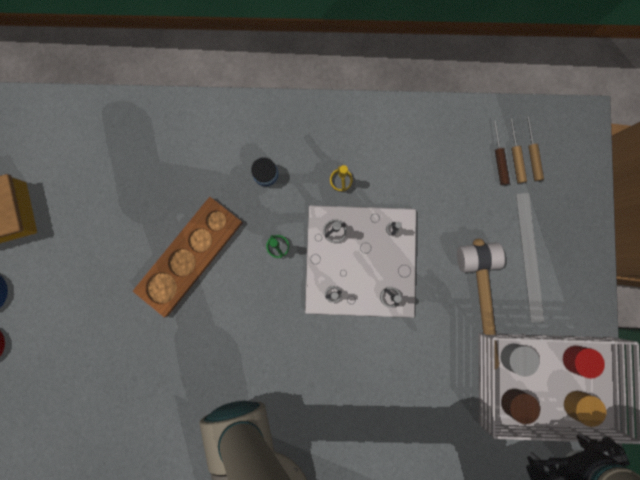

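View pics/scene0.png

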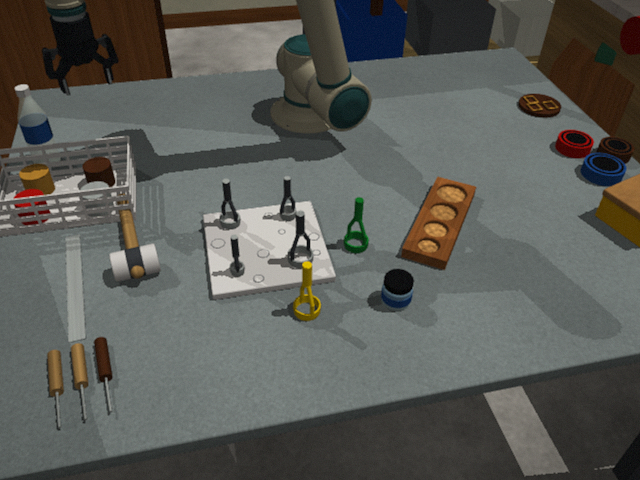

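The top view shows the board at u 306–416, v 206–316. The four punches are near (335,232), (395,229), (333,295) and (392,297). The cork pockets run from (217,220), the smallest, to (162,288), the largest. The scene view confirms the green and yellow decoys, with the jar and mallet off to the side.

```bash
cat > m0.py <<'E'
from h import *
t=dict(np.load('top0.npz')); s=dict(np.load('scene0.npz'))
cs=[ray(t,u,v,.018) for u,v in((308,207),(416,209),(414,316),(306,314))]; print('board',np.round(cs,3).tolist())
for n,c in(('top',t),('scene',s)):
    P=cloud(c); f=c['frame'].astype(int); ok=c['depth']>0
    sat=f.max(2)-f.min(2)
    bc=np.mean(cs,0)
    m=ok&(abs(P[...,0]-bc[0])<.15)&(abs(P[...,1]-bc[1])<.15)&(P[...,2]>.055)&(P[...,2]<.17)
    k,l,st,ce=cv2.connectedComponentsWithStats(m.astype(np.uint8))
    for i in range(1,k):
        if st[i,4]<12: continue
        q=P[l==i]; z=q[:,2].max(); hi=q[q[:,2]>z-.045]
        print(n,ce[i].round(),st[i,4],'med',np.median(hi,0).round(3),'ztop',z.round(3),'rgb',f[l==i].mean(0).round(), 'spread',np.ptp(hi,axis=0).round(3))
# cork
for n,c in(('top',t),('scene',s)):
    h=cv2.cvtColor(c['frame'],cv2.COLOR_RGB2HSV); P=cloud(c)
    roi=(abs(P[...,0]-.5)<.3)&(P[...,1]>.06)&(P[...,1]<.4)&(P[...,2]<.06)
    wood=(h[...,1]>70)&(h[...,0]<22)&roi
    w=wood.astype(np.uint8)
    cn=max(cv2.findContours(w,cv2.RETR_EXTERNAL,cv2.CHAIN_APPROX_NONE)[0],key=cv2.contourArea)
    box=cv2.boxPoints(cv2.minAreaRect(cn)); print(n,'box',[ray(c,*b,.026)[:2].round(3).tolist() for b in box])
    ins=cv2.drawContours(np.zeros_like(w),[cn],-1,1,-1)
    med=np.median(h[...,2][ins>0]); 
    ck=((h[...,2]>110)&(ins>0)).astype(np.uint8)
    print('V pct',np.percentile(h[...,2][ins>0],[10,30,50,70,90]))
    k,l,st,ce=cv2.connectedComponentsWithStats(ck)
    for i in range(1,k):
        if st[i,4]>60: print(n,'cork',ce[i].round(1),st[i],ray(c,*ce[i],.017).round(4))
E
python3 m0.py
```

```text
board [[0.661, -0.082, 0.018], [0.663, -0.334, 0.018], [0.417, -0.331, 0.018], [0.414, -0.086, 0.018]]
top [335. 228.] 131 med [ 0.602 -0.144  0.145] ztop 0.149 rgb [97. 95. 95.] spread [0.017 0.016 0.043]
top [396. 227.] 79 med [ 0.612 -0.274  0.115] ztop 0.122 rgb [90. 89. 89.] spread [0.013 0.013 0.044]
top [394. 297.] 124 med [ 0.459 -0.271  0.135] ztop 0.139 rgb [95. 93. 93.] spread [0.014 0.016 0.044]
top [334. 295.] 75 med [ 0.462 -0.144  0.125] ztop 0.13 rgb [104. 103. 102.] spread [0.013 0.013 0.037]
scene [286. 191.] 204 med [ 0.466 -0.147  0.109] ztop 0.128 rgb [49. 51. 51.] spread [0.018 0.014 0.045]
scene [227. 196.] 250 med [ 0.464 -0.275  0.117] ztop 0.137 rgb [49. 51. 51.] spread [0.019 0.015 0.045]
scene [299. 230.] 340 med [ 0.61  -0.148  0.129] ztop 0.148 rgb [55. 56. 55.] spread [0.019 0.018 0.045]
scene [234. 248.] 187 med [ 0.617 -0.278  0.099] ztop 0.118 rgb [56. 57. 57.] spread [0.017 0.014 0.045]
top box [[0.453, 0.316], [0.682, 0.149], [0.621, 0.067], [0.395, 0.234]]
V pct [ 94. 111. 119. 130. 150.]
top cork [185.7 259.9] [ 133  202  104  115 3825] [0.5287 0.1973 0.017 ]
scene box [[0.643, 0.057], [0.37, 0.237], [0.458, 0.315], [0.71, 0.128]]
V pct [ 57. 112. 123. 138. 173.]
scene cork [439.3 218.7] [ 403  177   73   83 2841] [0.5392 0.1894 0.017 ]
```

Run:
```python
from h import *
from scipy.optimize import least_squares
for n in('top','scene'):
    c=dict(np.load(n+'0.npz'))
    if n=='top':
        S=cv2.cvtColor(c['frame'],cv2.COLOR_RGB2HSV); 
        for p in((217,220),(200,239),(182,262),(162,288),(191,250),(229,212)): print(p,S[p[1],p[0]])
    P=cloud(c)
    uv={'top':[(217,220),(200,239),(182,262),(162,288)],'scene':[(429,247),(436,230),(443,213),(452,194)]}[n]
    g=[ray(c,*q,.017)[:2] for q in uv]; print(n,np.round(g,3).tolist(),np.linalg.norm(np.diff(g,axis=0),axis=1).round(3))
    m=(P[...,2]<.0215)&(P[...,2]>.012)
    print([ (P[q[1],q[0]]).round(3).tolist() for q in uv])
t=dict(np.load('top0.npz')); cv2.imwrite('pics/blk.png',cv2.resize(t['frame'][190:325,125:255,::-1],None,fx=4,fy=4,interpolation=cv2.INTER_CUBIC))
```

```text
(217, 220) [ 15 138 144]
(200, 239) [ 15 136 163]
(182, 262) [ 15 136 141]
(162, 288) [ 14 135 153]
(191, 250) [ 13 167 116]
(229, 212) [ 12 121  95]
top [[0.624, 0.129], [0.578, 0.167], [0.524, 0.206], [0.462, 0.249]] [0.059 0.067 0.075]
[[0.624, 0.129, 0.018], [0.578, 0.166, 0.022], [0.524, 0.206, 0.017], [0.463, 0.248, 0.018]]
scene [[0.623, 0.133], [0.574, 0.168], [0.522, 0.205], [0.46, 0.253]] [0.06  0.064 0.078]
[[0.623, 0.133, 0.017], [0.572, 0.169, 0.015], [0.521, 0.206, 0.016], [0.459, 0.253, 0.016]]
```

Pocket spacings come out at 59/67/75 mm against the true 58/66/74. The pockets in order are about (0.624,0.130), (0.577,0.167), (0.523,0.206) and (0.462,0.250), and both views agree. Shank top heights match all four sizes. I'll turn the tool so the jaws open across the row (yaw 143.5°).

>>> play_rows:
  plan:
    - [[0, 0, -0.7], [0, 0, -10.2]]
    - [[0, 0, -0.7], [0, 0, -10.2]]
    - [[0, 0, -0.7], [0, 0, -10.2]]
    - [[0, 0, -0.7], [0, 0, -10.2]]
    - [[0, 0, -0.7], [0, 0, -10.2]]
    - [[0, 0, -0.7], [0, 0, -10.2]]
    - [[0, 0, -0.7], [0, 0, -10.2]]
    - [[0, 0, -0.7], [0, 0, -10.2]]
    - [[0, 0, -0.7], [0, 0, -10.2]]
    - [[0, 0, -0.7], [0, 0, -10.2]]
    - [[0, 0, -0.7], [0, 0, -10.2]]
    - [[0, 0, -0.7], [0, 0, -10.1]]
  fingers: 60

```text
t: 1.65
eef_pos: [0.2077, -0.5359, 0.3151]
ee_rot: [0.311, 0.951, 0.0, -0.0]
force: [1.0, 0.8, -0.6]
width: 0.0514
```

```bash
cat > d.py <<'E'
# usage: d.py x y z : shift (cm) in tool axes needed, and turn (deg) to yaw 143.5 pointing down
import sys; from h import *
s=r.state(); Q=R.from_quat(s['ee_rot']); p=np.array(s['eef_pos'])
G=R.from_euler('z',143.5,degrees=True)*R.from_euler('x',180,degrees=True)
print('t',s['t'],'p',p.round(4),'w',round(s['width'],4),'F',s['force'].round(1))
print('turn',(Q.inv()*G).as_rotvec(degrees=True).round(2))
for a in sys.argv[1:]:
    t=np.array(eval(a)); print(a,'shift cm',(Q.inv().apply(t-p)*100).round(2),'norm',round(np.linalg.norm(t-p)*100,1))
E
python3 d.py .613,-.277,.30
```

```text
t 1.65 p [ 0.2077 -0.5359  0.3151] w 0.0514 F [ 1.   0.8 -0.6]
turn [ 0.03 -0.03  0.32]
.613,-.277,.30 shift cm [-17.42  44.82   1.53] norm 48.1
```

>>> play_rows:
  plan:
    - [[-1.74, 4.48, 0.15], [0, 0, 0]]
    - [[-1.74, 4.48, 0.15], [0, 0, 0]]
    - [[-1.74, 4.48, 0.15], [0, 0, 0]]
    - [[-1.74, 4.48, 0.15], [0, 0, 0]]
    - [[-1.74, 4.48, 0.15], [0, 0, 0]]
    - [[-1.74, 4.48, 0.15], [0, 0, 0]]
    - [[-1.74, 4.48, 0.15], [0, 0, 0]]
    - [[-1.74, 4.48, 0.15], [0, 0, 0]]
    - [[-1.74, 4.48, 0.15], [0, 0, 0]]
    - [[-1.74, 4.48, 0.15], [0, 0, 0]]
    - [[0, 0, 0], [0, 0, 0]]

```text
t: 3.02
eef_pos: [0.6166, -0.2771, 0.2987]
ee_rot: [0.311, 0.95, 0.001, -0.001]
force: [-0.9, -0.6, -0.9]
width: 0.0513
```

```bash
cat > look.py <<'E'
import sys; from h import *
c=cam('wrist'); save(c,sys.argv[1]); P=cloud(c); f=c['frame'].astype(int)
m=(c['depth']>0)&(P[...,2]>.055)&(P[...,2]<.165)&(f.max(2)-f.min(2)<60)
k,l,st,ce=cv2.connectedComponentsWithStats(m.astype(np.uint8))
for i in range(1,k):
    if st[i,4]<80: continue
    q=P[l==i]; z=q[:,2].max(); hi=q[q[:,2]>z-.003]
    lo=hi[:,:2].min(0); up=hi[:,:2].max(0)
    print(ce[i].round(),st[i,4],'top med',np.median(hi,0).round(4),'mid',((lo+up)/2).round(4),'ext',(up-lo).round(4),'z',z.round(4))
E
python3 look.py w1.png; python3 d.py .613,-.277,.30
```

```text
[328.   9.] 221 top med [ 0.4672 -0.1481  0.0857] mid [ 0.4671 -0.1476] ext [0.0028 0.0036] z 0.0878
[508.   8.] 623 top med [ 0.5731 -0.0187  0.1128] mid [ 0.5734 -0.018 ] ext [0.0029 0.0033] z 0.115
[222.  78.] 803 top med [ 0.4592 -0.2722  0.1362] mid [ 0.4592 -0.2722] ext [0.0148 0.0152] z 0.1383
[ 16. 142.] 1709 top med [ 0.3797 -0.4817  0.0962] mid [ 0.3738 -0.4893] ext [0.0207 0.0243] z 0.0984
[422. 125.] 980 top med [ 0.6043 -0.1437  0.1462] mid [ 0.6048 -0.1438] ext [0.0177 0.0171] z 0.1481
[600. 135.] 2376 top med [0.7372 0.0225 0.0624] mid [0.7373 0.0219] ext [0.0556 0.0556] z 0.0647
[315. 207.] 300 top med [ 0.6135 -0.2752  0.1161] mid [ 0.6134 -0.2753] ext [0.0131 0.0132] z 0.1181
[157. 259.] 1807 top med [ 0.5544 -0.4746  0.0607] mid [ 0.5543 -0.4744] ext [0.0209 0.0823] z 0.0632
t 3.075 p [ 0.615  -0.2784  0.299 ] w 0.0509 F [-0.5 -0.  -0.2]
turn [-0.03 -0.11  0.13]
.613,-.277,.30 shift cm [ 0.24 -0.   -0.1 ] norm 0.3
```

View pics/w1.png

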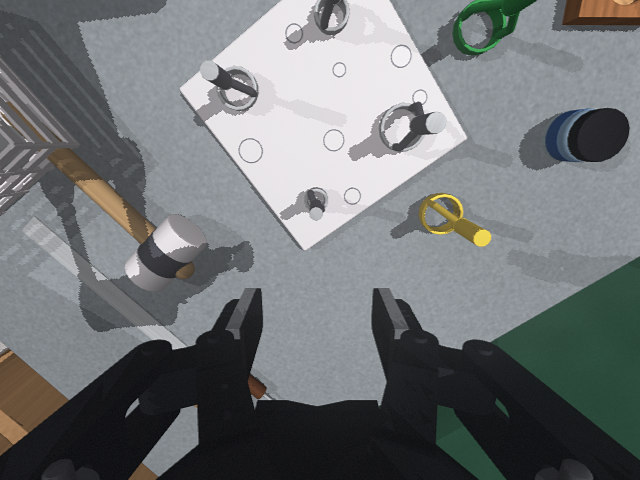

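The wrist view shows punch_1's top at (315,207). That ray gives (0.6134,−0.2752) at z 0.116, as expected. Descending to it now.

>>> play_rows:
  plan:
    - [[0.3, 0.16, 3], [0, 0, 0.1]]
    - [[0, 0, 4], [0, 0, 0]]
    - [[0, 0, 4], [0, 0, 0]]
    - [[0, 0, 4], [0, 0, 0]]
    - [[0, 0, 3], [0, 0, 0]]
    - [[0, 0, 2.4], [0, 0, 0]]
    - [[0, 0, 2], [0, 0, 0]]
    - [[0, 0, 0], [0, 0, 0]]
    - [[0, 0, 0], [0, 0, 0]]

```text
t: 4.2
eef_pos: [0.6127, -0.2775, 0.0773]
ee_rot: [0.314, 0.949, -0.0, 0.001]
force: [0.0, 0.4, -0.2]
width: 0.0515
```

```bash
python3 d.py .6134,-.2752,.075
python3 - <<'E'
from h import *
c=cam('wrist'); save(c,'w2.png')
E
```

```text
t 4.2 p [ 0.6127 -0.2775  0.0773] w 0.0515 F [ 0.   0.4 -0.2]
turn [-0.01  0.08 -0.16]
.6134,-.2752,.075 shift cm [0.08 0.23 0.23] norm 0.3
```

View pics/w2.png

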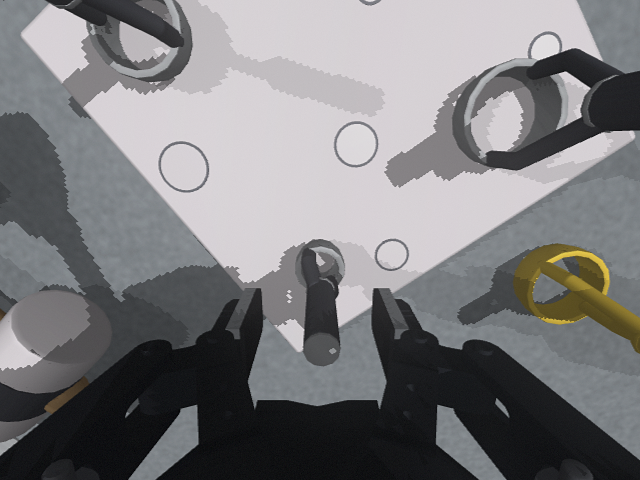

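The shank is between the fingers at (321,350), with its foot at (320,265). I'll apply the small correction and close.

>>> play_rows:
  plan:
    - [[0.08, 0.2, 0.2], [0, 0, 0]]
    - [[0, 0, 0], [0, 0, 0]]

```text
t: 4.5
eef_pos: [0.6135, -0.2743, 0.0748]
ee_rot: [0.314, 0.949, -0.0, 0.0]
force: [-1.2, -0.0, -0.4]
width: 0.0515
```

>>> play_rows:
  plan:
    - [[0, 0, 0], [0, 0, 0]]
    - [[0, 0, 0], [0, 0, 0]]
    - [[0, 0, 0], [0, 0, 0]]
    - [[0, 0, 0], [0, 0, 0]]
    - [[0, 0, 0], [0, 0, 0]]
    - [[0, 0, 0], [0, 0, 0]]
    - [[0, 0, 0], [0, 0, 0]]
  fingers: 0
  force: 60

```text
t: 5.38
eef_pos: [0.6134, -0.2745, 0.0744]
ee_rot: [0.314, 0.949, -0.0, 0.0]
force: [0.2, 0.5, 1.5]
width: 0.0123
```

>>> play_rows:
  plan:
    - [[0, 0, -0.5], [0, 0, 0]]
    - [[0, 0, -1.5], [0, 0, 0]]
    - [[0, 0, -3], [0, 0, 0]]
    - [[0, 0, -4], [0, 0, 0]]
    - [[0, 0, -4], [0, 0, 0]]
    - [[0, 0, -4], [0, 0, 0]]
    - [[0, 0, -2], [0, 0, 0]]
    - [[0, 0, -0.5], [0, 0, 0]]
    - [[0, 0, 0], [0, 0, 0]]

```text
t: 6.5
eef_pos: [0.613, -0.2744, 0.2692]
ee_rot: [0.314, 0.949, -0.0, -0.0]
force: [-0.2, 0.2, -1.7]
width: 0.0122
```

```bash
python3 d.py .624,.130,.27
```

```text
t 6.5 p [ 0.613  -0.2744  0.2692] w 0.0122 F [-0.2  0.2 -1.7]
turn [-0.01 -0.02 -0.11]
.624,.130,.27 shift cm [23.24 33.11 -0.08] norm 40.5
```

>>> play_rows:
  plan:
    - [[1.3, 1.84, 0], [0, 0, 0]]
    - [[2.58, 3.68, 0], [0, 0, 0]]
    - [[2.58, 3.68, 0], [0, 0, 0]]
    - [[2.58, 3.68, 0], [0, 0, 0]]
    - [[2.58, 3.68, 0], [0, 0, 0]]
    - [[2.58, 3.68, 0], [0, 0, 0]]
    - [[2.58, 3.68, 0], [0, 0, 0]]
    - [[2.58, 3.68, 0], [0, 0, 0]]
    - [[2.58, 3.68, 0], [0, 0, 0]]
    - [[1.3, 1.83, 0], [0, 0, 0]]
    - [[0, 0, 0], [0, 0, 0]]
    - [[0, 0, 0], [0, 0, 0]]

```text
t: 8.0
eef_pos: [0.624, 0.1288, 0.2689]
ee_rot: [0.314, 0.949, -0.001, -0.0]
force: [0.5, 0.1, -2.0]
width: 0.0125
```

```bash
cat > pk.py <<'E'
import sys; from h import *
c=cam('wrist'); save(c,sys.argv[1])
P=cloud(c); s=r.state(); print('p',s['eef_pos'].round(4))
q=P[(c['depth']>0)&(P[...,2]>.024)&(P[...,2]<.029)]
h=cv2.cvtColor(c['frame'],cv2.COLOR_RGB2HSV)
fl=((c['depth']>0)&(P[...,2]<.0215)&(P[...,2]>.011)&(h[...,1]>70)&(h[...,0]<25)).astype(np.uint8)
fl=cv2.morphologyEx(fl,cv2.MORPH_OPEN,np.ones((5,5)))
k,l,st,ce=cv2.connectedComponentsWithStats(fl)
for i in range(1,k):
    if st[i,4]<400: continue
    w=P[l==i]
    cn=max(cv2.findContours((l==i).astype(np.uint8),cv2.RETR_EXTERNAL,cv2.CHAIN_APPROX_NONE)[0],key=cv2.contourArea)
    g=np.float32([P[b,a,:2] for a,b in cn[:,0]])
    (x,y),rad=cv2.minEnclosingCircle(g*1000)
    print(ce[i].round(),st[i,4],'mean',w.mean(0).round(4),'circ',round(x/1e3,4),round(y/1e3,4),'dia mm',round(2*rad,1))
E
python3 pk.py w3.png
```

```text
p [0.6242 0.1285 0.2691]
[318.  20.] 2621 mean [0.4701 0.2447 0.0171] circ 0.463 0.2501 dia mm 70.0
[318.  87.] 2757 mean [0.5214 0.2067 0.0171] circ 0.5221 0.2062 dia mm 61.8
[318. 151.] 1760 mean [0.5752 0.1669 0.0171] circ 0.5755 0.1667 dia mm 54.0
[318. 201.] 1118 mean [0.6222 0.1318 0.0171] circ 0.6227 0.1318 dia mm 45.8
```

View pics/w3.png

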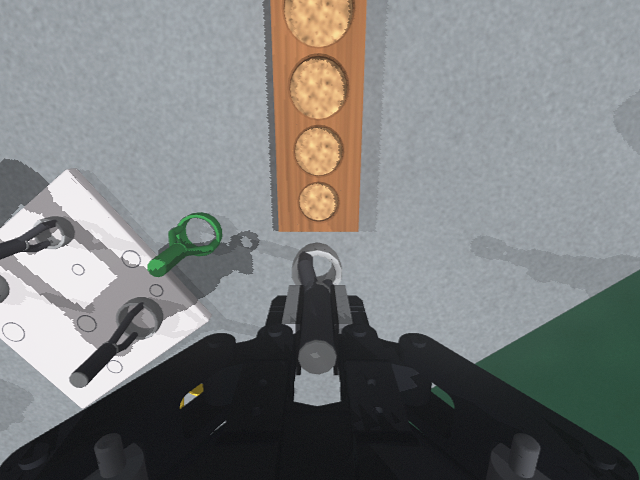

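The wrist view shows the held punch at (318,300) and the pockets on u = 318, at v = 201, 151, 87 and 20. Their diameters measure 45.8, 54.0, 61.8 and 70.0 mm, matching the listed sizes. Lowering punch_1.

>>> play_rows:
  plan:
    - [[0.32, 0.18, 2], [0, 0, 0]]
    - [[0, 0, 4], [0, 0, 0]]
    - [[0, 0, 4], [0, 0, 0]]
    - [[0, 0, 3.5], [0, 0, 0]]
    - [[0, 0, 2], [0, 0, 0]]
    - [[0, 0, 1.5], [0, 0, 0]]
    - [[0, 0, 1], [0, 0, 0]]
    - [[0, 0, 0.5], [0, 0, 0]]
    - [[0, 0, 0], [0, 0, 0]]
    - [[0, 0, 0], [0, 0, 0]]

```text
t: 9.3
eef_pos: [0.6233, 0.1334, 0.085]
ee_rot: [0.314, 0.949, 0.0, 0.001]
force: [0.5, 0.4, -1.3]
width: 0.0125
```

```bash
python3 d.py .6227,.1318,.0734
```

```text
t 9.3 p [0.6233 0.1334 0.085 ] w 0.0125 F [ 0.5  0.4 -1.3]
turn [ 0.05  0.07 -0.1 ]
.6227,.1318,.0734 shift cm [-0.05 -0.16  1.16] norm 1.2
```

>>> play_rows:
  plan:
    - [[0, -0.15, 0.5], [0, 0, 0]]
    - [[0, 0, 0.3], [0, 0, 0]]
    - [[0, 0, 0.2], [0, 0, 0]]
    - [[0, 0, 0.1], [0, 0, 0]]
    - [[0, 0, 0.05], [0, 0, 0]]
    - [[0, 0, 0], [0, 0, 0]]
    - [[0, 0, 0], [0, 0, 0]]

```text
t: 10.18
eef_pos: [0.6218, 0.132, 0.0734]
ee_rot: [0.314, 0.949, -0.0, 0.0]
force: [-2.0, -1.5, 5.8]
width: 0.0127
```

>>> play_rows:
  plan:
    - [[0, 0, 0], [0, 0, 0]]
    - [[0, 0, 0], [0, 0, 0]]
    - [[0, 0, 0], [0, 0, 0]]
    - [[0, 0, 0], [0, 0, 0]]
    - [[0, 0, 0], [0, 0, 0]]
  fingers: 55

```text
t: 10.8
eef_pos: [0.6219, 0.1321, 0.0727]
ee_rot: [0.314, 0.949, -0.0, -0.0]
force: [-0.2, 0.0, -0.0]
width: 0.0469
```

>>> play_rows:
  plan:
    - [[0, 0, -1], [0, 0, 0]]
    - [[0, 0, -2], [0, 0, 0]]
    - [[0, 0, -3], [0, 0, 0]]
    - [[0, 0, -4], [0, 0, 0]]
    - [[0, 0, -4], [0, 0, 0]]
    - [[0, 0, -4], [0, 0, 0]]
    - [[0, 0, -2], [0, 0, 0]]
    - [[0, 0, 0], [0, 0, 0]]

```text
t: 11.8
eef_pos: [0.6228, 0.1322, 0.2756]
ee_rot: [0.314, 0.949, 0.001, 0.002]
force: [0.8, 0.1, -0.1]
width: 0.0472
```

```bash
python3 d.py .463,-.146,.28; python3 look.py w4.png
```

```text
t 11.8 p [0.6228 0.1322 0.2756] w 0.0472 F [ 0.8  0.1 -0.1]
turn [ 0.2   0.23 -0.11]
.463,-.146,.28 shift cm [ -3.77 -31.86  -0.54] norm 32.1
[314. 214.] 355 top med [0.6222 0.1319 0.1149] mid [0.6225 0.1318] ext [0.0137 0.0131] z 0.1167
[ 20. 244.] 674 top med [ 0.4665 -0.1379  0.1087] mid [ 0.4655 -0.1388] ext [0.0063 0.0068] z 0.1106
[172. 257.] 791 top med [ 0.5695 -0.0132  0.1279] mid [ 0.5671 -0.0117] ext [0.017  0.0185] z 0.1296
[102. 354.] 1309 top med [ 0.6052 -0.1426  0.146 ] mid [ 0.6052 -0.1431] ext [0.0167 0.018 ] z 0.1478
[300. 334.] 1514 top med [0.7374 0.0232 0.0622] mid [0.7373 0.0231] ext [0.0554 0.0553] z 0.0642
```

View pics/w4.png

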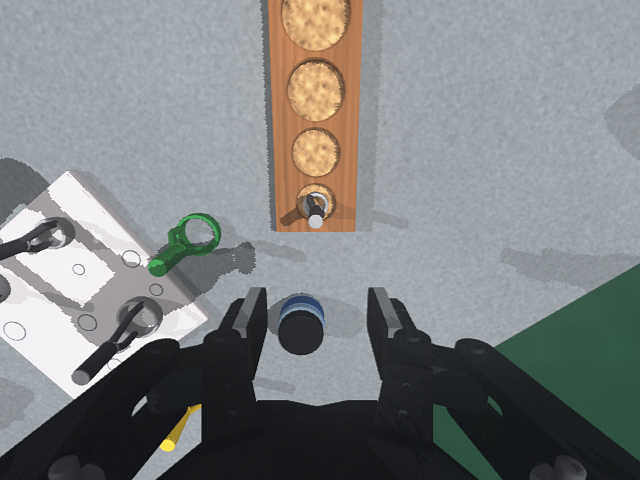

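punch_1 stands upright in its pocket. Its top, at pixel (315,214), measures (0.6225,0.1318,0.115), directly above the pocket centre. Next is punch_2.

>>> play_rows:
  plan:
    - [[-0.27, -2, 0], [0, 0, -0.1]]
    - [[-0.5, -4, 0], [0, 0, 0]]
    - [[-0.5, -4, 0], [0, 0, 0]]
    - [[-0.5, -4, 0], [0, 0, 0]]
    - [[-0.5, -4, 0], [0, 0, 0]]
    - [[-0.5, -4, 0], [0, 0, 0]]
    - [[-0.5, -4, 0], [0, 0, 0]]
    - [[-0.5, -4, 0], [0, 0, 0]]
    - [[0, -1.9, 0], [0, 0, 0]]
    - [[0, 0, 0], [0, 0, 0]]
    - [[0, 0, 0], [0, 0, 0]]
  fingers: 60

```text
t: 13.22
eef_pos: [0.4619, -0.1464, 0.2722]
ee_rot: [0.313, 0.95, 0.0, -0.001]
force: [0.6, -0.4, -1.3]
width: 0.051
```

```bash
python3 look.py w5.png;  python3 d.py .463,-.146,.085
```

```text
[624. 177.] 469 top med [0.6187 0.1257 0.0903] mid [0.62   0.1268] ext [0.0081 0.0047] z 0.0925
[319. 214.] 471 top med [ 0.4611 -0.1429  0.126 ] mid [ 0.4611 -0.1429] ext [0.0139 0.0139] z 0.1276
[481. 220.] 696 top med [ 0.5608 -0.0186  0.1269] mid [ 0.5628 -0.0137] ext [0.0107 0.0153] z 0.1288
[217. 288.] 861 top med [ 0.4588 -0.2718  0.136 ] mid [ 0.4588 -0.272 ] ext [0.0151 0.0161] z 0.1378
[ 20. 315.] 1966 top med [ 0.378  -0.4815  0.0958] mid [ 0.362 -0.504] ext [0.0425 0.0563] z 0.0976
[398. 291.] 111 top med [ 0.5935 -0.1283  0.0758] mid [ 0.5939 -0.1286] ext [0.0045 0.0051] z 0.078
[566. 310.] 1745 top med [0.7359 0.0227 0.0623] mid [0.737  0.0222] ext [0.0564 0.0553] z 0.0646
t 13.275 p [ 0.4622 -0.1462  0.2723] w 0.0511 F [-0.4 -0.6  0.1]
turn [ 0.01 -0.05  0.01]
.463,-.146,.085 shift cm [-0.07  0.06 18.73] norm 18.7
```

>>> play_rows:
  plan:
    - [[0.28, 0.2, 2], [0, 0, 0]]
    - [[0, 0, 4], [0, 0, 0]]
    - [[0, 0, 4], [0, 0, 0]]
    - [[0, 0, 3], [0, 0, 0]]
    - [[0, 0, 2.5], [0, 0, 0]]
    - [[0, 0, 2], [0, 0, 0]]
    - [[0, 0, 1.2], [0, 0, 0]]
    - [[0, 0, 0], [0, 0, 0]]
    - [[0, 0, 0], [0, 0, 0]]

```text
t: 14.4
eef_pos: [0.462, -0.1436, 0.0864]
ee_rot: [0.313, 0.95, -0.0, 0.001]
force: [-0.8, -0.6, -0.1]
width: 0.0513
```

```bash
python3 d.py .4611,-.1429,.085
```

```text
t 14.4 p [ 0.462  -0.1436  0.0864] w 0.0513 F [-0.8 -0.6 -0.1]
turn [0.01 0.08 0.01]
.4611,-.1429,.085 shift cm [0.11 0.   0.14] norm 0.2
```

>>> play_rows:
  plan:
    - [[0.1, 0, 0.1], [0, 0, 0]]
    - [[0, 0, 0], [0, 0, 0]]
    - [[0, 0, 0], [0, 0, 0]]
    - [[0, 0, 0], [0, 0, 0]]
    - [[0, 0, 0], [0, 0, 0]]
    - [[0, 0, 0], [0, 0, 0]]
    - [[0, 0, 0], [0, 0, 0]]
    - [[0, 0, 0], [0, 0, 0]]
  fingers: 0

```text
t: 15.4
eef_pos: [0.4607, -0.1431, 0.0854]
ee_rot: [0.313, 0.95, -0.0, 0.0]
force: [-1.1, 0.3, 5.3]
width: 0.0135
```

>>> play_rows:
  plan:
    - [[0, 0, -0.5], [0, 0, 0]]
    - [[0, 0, -1.5], [0, 0, 0]]
    - [[0, 0, -3], [0, 0, 0]]
    - [[0, 0, -4], [0, 0, 0]]
    - [[0, 0, -4], [0, 0, 0]]
    - [[0, 0, -4], [0, 0, 0]]
    - [[0, 0, -2], [0, 0, 0]]
    - [[0, 0, -0.5], [0, 0, 0]]
    - [[0, 0, 0], [0, 0, 0]]

```text
t: 16.52
eef_pos: [0.46, -0.1427, 0.2789]
ee_rot: [0.313, 0.95, 0.0, -0.001]
force: [0.5, 0.8, -2.9]
width: 0.0136
```

```bash
python3 d.py .5755,.1667,.28
```

```text
t 16.525 p [ 0.46   -0.1427  0.2789] w 0.0136 F [ 0.5  0.8 -2.9]
turn [-0.02 -0.08 -0.01]
.5755,.1667,.28 shift cm [ 9.12 31.74 -0.1 ] norm 33.0
```

>>> play_rows:
  plan:
    - [[0.57, 2, 0], [0, 0, 0]]
    - [[1.14, 3.97, 0], [0, 0, 0]]
    - [[1.14, 3.97, 0], [0, 0, 0]]
    - [[1.14, 3.97, 0], [0, 0, 0]]
    - [[1.14, 3.97, 0], [0, 0, 0]]
    - [[1.14, 3.97, 0], [0, 0, 0]]
    - [[1.14, 3.97, 0], [0, 0, 0]]
    - [[1.14, 3.97, 0], [0, 0, 0]]
    - [[0.57, 2, 0], [0, 0, 0]]
    - [[0, 0, 0], [0, 0, 0]]
    - [[0, 0, 0], [0, 0, 0]]

```text
t: 17.9
eef_pos: [0.5757, 0.1656, 0.2792]
ee_rot: [0.314, 0.95, -0.001, -0.001]
force: [-0.8, -0.8, -2.5]
width: 0.0133
```

>>> play_rows:
  plan:
    - [[0, 0, 2], [0, 0, 0]]
    - [[0, 0, 4], [0, 0, 0]]
    - [[0, 0, 4], [0, 0, 0]]
    - [[0, 0, 3], [0, 0, 0]]
    - [[0, 0, 2], [0, 0, 0]]
    - [[0, 0, 1], [0, 0, 0]]
    - [[0, 0, 0], [0, 0, 0]]
    - [[0, 0, 0], [0, 0, 0]]

```text
t: 18.9
eef_pos: [0.5771, 0.1666, 0.1209]
ee_rot: [0.313, 0.95, 0.0, 0.001]
force: [0.4, 0.4, -1.7]
width: 0.0132
```

```bash
python3 d.py .5755,.1667,.0844
```

```text
t 18.9 p [0.5771 0.1666 0.1209] w 0.0132 F [ 0.4  0.4 -1.7]
turn [ 0.08  0.09 -0.04]
.5755,.1667,.0844 shift cm [ 0.14 -0.09  3.65] norm 3.7
```

>>> play_rows:
  plan:
    - [[0.1, -0.08, 1], [0, 0, 0]]
    - [[0, 0, 1], [0, 0, 0]]
    - [[0, 0, 0.7], [0, 0, 0]]
    - [[0, 0, 0.4], [0, 0, 0]]
    - [[0, 0, 0.2], [0, 0, 0]]
    - [[0, 0, 0.15], [0, 0, 0]]
    - [[0, 0, 0.1], [0, 0, 0]]
    - [[0, 0, 0], [0, 0, 0]]
    - [[0, 0, 0], [0, 0, 0]]

```text
t: 20.02
eef_pos: [0.5752, 0.1669, 0.0845]
ee_rot: [0.313, 0.95, 0.0, 0.0]
force: [0.5, 0.1, -1.1]
width: 0.0137
```

>>> play_rows:
  plan:
    - [[0, 0, 0.1], [0, 0, 0]]
    - [[0, 0, 0], [0, 0, 0]]
    - [[0, 0, 0], [0, 0, 0]]

```text
t: 20.4
eef_pos: [0.5754, 0.1669, 0.0844]
ee_rot: [0.313, 0.95, 0.0, 0.001]
force: [-1.8, -0.6, 5.5]
width: 0.0135
```

>>> play_rows:
  plan:
    - [[0, 0, 0], [0, 0, 0]]
    - [[0, 0, 0], [0, 0, 0]]
    - [[0, 0, 0], [0, 0, 0]]
    - [[0, 0, 0], [0, 0, 0]]
    - [[0, 0, 0], [0, 0, 0]]
  fingers: 55

```text
t: 21.02
eef_pos: [0.575, 0.1669, 0.0832]
ee_rot: [0.313, 0.95, -0.0, -0.0]
force: [0.6, -0.4, -0.5]
width: 0.0469
```

>>> play_rows:
  plan:
    - [[0, 0, -1], [0, 0, 0]]
    - [[0, 0, -2], [0, 0, 0]]
    - [[0, 0, -3], [0, 0, 0]]
    - [[0, 0, -4], [0, 0, 0]]
    - [[0, 0, -4], [0, 0, 0]]
    - [[0, 0, -4], [0, 0, 0]]
    - [[0, 0, -2], [0, 0, 0]]
    - [[0, 0, 0], [0, 0, 0]]

```text
t: 22.02
eef_pos: [0.5759, 0.167, 0.2859]
ee_rot: [0.313, 0.95, 0.001, 0.002]
force: [-0.1, -0.2, -0.7]
width: 0.0471
```

```bash
python3 look.py w6.png; python3 d.py .459,-.272,.28
```

```text
[316. 213.] 431 top med [0.5757 0.1672 0.125 ] mid [0.5761 0.167 ] ext [0.0141 0.0139] z 0.1271
[314. 264.] 390 top med [0.6225 0.1321 0.115 ] mid [0.6224 0.1318] ext [0.0129 0.0131] z 0.1168
[181. 303.] 832 top med [ 0.5669 -0.0114  0.1281] mid [ 0.5671 -0.0127] ext [0.0171 0.0184] z 0.1297
[301. 368.] 1319 top med [0.7377 0.0241 0.0622] mid [0.7381 0.0228] ext [0.055  0.0555] z 0.0645
t 22.075 p [0.5751 0.1669 0.284 ] w 0.0468 F [-0.4  0.4 -0.3]
turn [ 0.06  0.07 -0.01]
.459,-.272,.28 shift cm [-16.78 -42.18   0.38] norm 45.4
```

punch_2 is seated (top at 0.576,0.167,0.125). Next is punch_3.

>>> play_rows:
  plan:
    - [[-0.84, -2.1, 0.4], [0, 0, 0]]
    - [[-1.68, -4.22, 0], [0, 0, 0]]
    - [[-1.68, -4.22, 0], [0, 0, 0]]
    - [[-1.68, -4.22, 0], [0, 0, 0]]
    - [[-1.68, -4.22, 0], [0, 0, 0]]
    - [[-1.68, -4.22, 0], [0, 0, 0]]
    - [[-1.68, -4.22, 0], [0, 0, 0]]
    - [[-1.68, -4.22, 0], [0, 0, 0]]
    - [[-1.68, -4.22, 0], [0, 0, 0]]
    - [[-1.68, -4.22, 0], [0, 0, 0]]
    - [[-0.84, -2.1, 0], [0, 0, 0]]
    - [[0, 0, 0], [0, 0, 0]]
  fingers: 60

```text
t: 23.58
eef_pos: [0.4569, -0.2737, 0.2775]
ee_rot: [0.315, 0.949, 0.0, -0.002]
force: [0.3, 1.2, 0.3]
width: 0.0512
```

```bash
python3 look.py w7.png | grep -v '^\[ 20'; python3 d.py .459,-.272,.095
```

```text
[ 62. 224.] 4811 top med [ 0.3669 -0.4813  0.0962] mid [ 0.3061 -0.5756] ext [0.1539 0.1994] z 0.0985
[602. 146.] 1135 top med [ 0.5612 -0.0192  0.1267] mid [ 0.5648 -0.0165] ext [0.0145 0.0103] z 0.1283
[  7. 204.] 655 top med [ 0.2491 -0.5448  0.0596] mid [ 0.2459 -0.5478] ext [0.0343 0.0414] z 0.0621
[318. 219.] 620 top med [ 0.4586 -0.2721  0.1359] mid [ 0.4588 -0.2722] ext [0.0151 0.0151] z 0.1377
[510. 260.] 1341 top med [ 0.6038 -0.1437  0.1459] mid [ 0.6047 -0.1436] ext [0.0182 0.0168] z 0.1476
[ 56. 268.] 2312 top med [ 0.3306 -0.5585  0.0591] mid [ 0.3308 -0.5593] ext [0.0635 0.0644] z 0.0614
[260. 350.] 141 top med [ 0.5561 -0.4355  0.0588] mid [ 0.5561 -0.439 ] ext [0.0171 0.0186] z 0.0608
t 23.625 p [ 0.4575 -0.2724  0.2779] w 0.0511 F [ 1.   0.1 -0.4]
turn [ 0.01 -0.19 -0.15]
.459,-.272,.095 shift cm [-0.16  0.12 18.29] norm 18.3
```

>>> play_rows:
  plan:
    - [[-0.1, 0.1, 2], [0, 0, 0]]
    - [[0, 0, 4], [0, 0, 0]]
    - [[0, 0, 4], [0, 0, 0]]
    - [[0, 0, 3], [0, 0, 0]]
    - [[0, 0, 2.5], [0, 0, 0]]
    - [[0, 0, 2], [0, 0, 0]]
    - [[0, 0, 0.8], [0, 0, 0]]
    - [[0, 0, 0], [0, 0, 0]]
    - [[0, 0, 0], [0, 0, 0]]

```text
t: 24.75
eef_pos: [0.461, -0.2721, 0.0971]
ee_rot: [0.313, 0.95, -0.0, 0.001]
force: [0.3, -0.1, -0.4]
width: 0.0513
```

```bash
python3 d.py .4587,-.2722,.095
```

```text
t 24.75 p [ 0.461  -0.2721  0.0971] w 0.0513 F [ 0.3 -0.1 -0.4]
turn [-0.    0.1   0.01]
.4587,-.2722,.095 shift cm [ 0.18 -0.15  0.21] norm 0.3
```

>>> play_rows:
  plan:
    - [[0.16, -0.14, 0.2], [0, 0, 0]]
    - [[0, 0, 0], [0, 0, 0]]

```text
t: 25.0
eef_pos: [0.4582, -0.2722, 0.0946]
ee_rot: [0.313, 0.95, -0.0, 0.0]
force: [-0.3, -0.2, 1.0]
width: 0.0513
```

>>> play_rows:
  plan:
    - [[0, 0, 0], [0, 0, 0]]
    - [[0, 0, 0], [0, 0, 0]]
    - [[0, 0, 0], [0, 0, 0]]
    - [[0, 0, 0], [0, 0, 0]]
    - [[0, 0, 0], [0, 0, 0]]
    - [[0, 0, 0], [0, 0, 0]]
    - [[0, 0, 0], [0, 0, 0]]
  fingers: 0

```text
t: 25.88
eef_pos: [0.4584, -0.2723, 0.0945]
ee_rot: [0.313, 0.95, -0.0, 0.0]
force: [-0.1, -0.8, 5.4]
width: 0.0146
```

>>> play_rows:
  plan:
    - [[0, 0, -0.5], [0, 0, 0]]
    - [[0, 0, -1.5], [0, 0, 0]]
    - [[0, 0, -3], [0, 0, 0]]
    - [[0, 0, -4], [0, 0, 0]]
    - [[0, 0, -4], [0, 0, 0]]
    - [[0, 0, -4], [0, 0, 0]]
    - [[0, 0, -2], [0, 0, 0]]
    - [[0, 0, -0.5], [0, 0, 0]]
    - [[0, 0, 0], [0, 0, 0]]

```text
t: 27.0
eef_pos: [0.4581, -0.2718, 0.289]
ee_rot: [0.313, 0.95, 0.0, -0.0]
force: [-0.4, -0.3, -3.0]
width: 0.0145
```

```bash
python3 d.py .5221,.2062,.29
```

```text
t 27.0 p [ 0.4581 -0.2718  0.289 ] w 0.0145 F [-0.4 -0.3 -3. ]
turn [ 0.   -0.04 -0.01]
.5221,.2062,.29 shift cm [23.29 42.23 -0.08] norm 48.2
```

>>> play_rows:
  plan:
    - [[1.05, 1.9, 0], [0, 0, 0]]
    - [[2.12, 3.84, 0], [0, 0, 0]]
    - [[2.12, 3.84, 0], [0, 0, 0]]
    - [[2.12, 3.84, 0], [0, 0, 0]]
    - [[2.12, 3.84, 0], [0, 0, 0]]
    - [[2.12, 3.84, 0], [0, 0, 0]]
    - [[2.12, 3.84, 0], [0, 0, 0]]
    - [[2.12, 3.84, 0], [0, 0, 0]]
    - [[2.12, 3.84, 0], [0, 0, 0]]
    - [[2.12, 3.84, 0], [0, 0, 0]]
    - [[2.12, 3.84, 0], [0, 0, 0]]
    - [[1.05, 1.9, 0], [0, 0, 0]]

```text
t: 28.5
eef_pos: [0.5207, 0.2087, 0.288]
ee_rot: [0.312, 0.95, -0.0, -0.001]
force: [-0.4, -0.3, -3.2]
width: 0.0143
```

>>> play_rows:
  plan:
    - [[0, 0, 0], [0, 0, 0]]
    - [[0, 0, 0], [0, 0, 0]]
    - [[0, 0, 2], [0, 0, 0]]
    - [[0, 0, 4], [0, 0, 0]]
    - [[0, 0, 4], [0, 0, 0]]
    - [[0, 0, 3], [0, 0, 0]]
    - [[0, 0, 2], [0, 0, 0]]
    - [[0, 0, 1], [0, 0, 0]]
    - [[0, 0, 0], [0, 0, 0]]
    - [[0, 0, 0], [0, 0, 0]]

```text
t: 29.75
eef_pos: [0.523, 0.2055, 0.1303]
ee_rot: [0.314, 0.95, 0.0, 0.001]
force: [0.7, -1.0, -2.4]
width: 0.0145
```

```bash
python3 d.py .5221,.2062,.0935
```

```text
t 29.75 p [0.523  0.2055 0.1303] w 0.0145 F [ 0.7 -1.  -2.4]
turn [ 0.09  0.08 -0.04]
.5221,.2062,.0935 shift cm [ 0.12 -0.01  3.68] norm 3.7
```

>>> play_rows:
  plan:
    - [[0.1, 0, 1], [0, 0, 0]]
    - [[0, 0, 1], [0, 0, 0]]
    - [[0, 0, 0.7], [0, 0, 0]]
    - [[0, 0, 0.4], [0, 0, 0]]
    - [[0, 0, 0.25], [0, 0, 0]]
    - [[0, 0, 0.2], [0, 0, 0]]
    - [[0, 0, 0.1], [0, 0, 0]]
    - [[0, 0, 0], [0, 0, 0]]
    - [[0, 0, 0], [0, 0, 0]]

```text
t: 30.88
eef_pos: [0.5217, 0.2063, 0.0935]
ee_rot: [0.313, 0.95, 0.0, 0.0]
force: [-1.6, -0.3, 4.8]
width: 0.0146
```

Contact. Releasing and going to punch_4.

>>> play_rows:
  plan:
    - [[0, 0, 0], [0, 0, 0]]
    - [[0, 0, 0], [0, 0, 0]]
    - [[0, 0, 0], [0, 0, 0]]
    - [[0, 0, 0], [0, 0, 0]]
    - [[0, 0, 0], [0, 0, 0]]
  fingers: 55

```text
t: 31.5
eef_pos: [0.5214, 0.2063, 0.0927]
ee_rot: [0.313, 0.95, -0.0, -0.0]
force: [0.3, 0.1, -1.0]
width: 0.0471
```

>>> play_rows:
  plan:
    - [[0, 0, -1], [0, 0, 0]]
    - [[0, 0, -2], [0, 0, 0]]
    - [[0, 0, -3], [0, 0, 0]]
    - [[0, 0, -4], [0, 0, 0]]
    - [[0, 0, -4], [0, 0, 0]]
    - [[0, 0, -4], [0, 0, 0]]
    - [[0, 0, -2], [0, 0, 0]]
    - [[0, 0, 0], [0, 0, 0]]

```text
t: 32.5
eef_pos: [0.5223, 0.2066, 0.2952]
ee_rot: [0.313, 0.95, 0.001, 0.002]
force: [0.0, 0.6, -1.5]
width: 0.0472
```

```bash
python3 look.py w8.png; python3 d.py .605,-.144,.29
```

```text
[315. 213.] 548 top med [0.5222 0.2066 0.1349] mid [0.5222 0.2066] ext [0.015 0.015] z 0.1366
[316. 270.] 480 top med [0.5758 0.1673 0.1251] mid [0.576  0.1671] ext [0.0146 0.0137] z 0.1266
[315. 314.] 406 top med [0.622  0.1324 0.1151] mid [0.622 0.132] ext [0.0135 0.0133] z 0.1167
[193. 338.] 184 top med [ 0.5594 -0.0071  0.1022] mid [ 0.5597 -0.0085] ext [0.0033 0.0044] z 0.1039
[304. 396.] 539 top med [0.7267 0.0347 0.0621] mid [0.7312 0.0304] ext [0.0425 0.0404] z 0.0644
t 32.55 p [0.5214 0.2063 0.2935] w 0.0471 F [-0.   0.4 -0.6]
turn [ 0.07  0.06 -0.01]
.605,-.144,.29 shift cm [-27.56 -23.19   0.35] norm 36.0
```

>>> play_rows:
  plan:
    - [[-1.72, -1.45, 0], [0, 0, 0]]
    - [[-3.44, -2.9, 0], [0, 0, 0]]
    - [[-3.44, -2.9, 0], [0, 0, 0]]
    - [[-3.44, -2.9, 0], [0, 0, 0]]
    - [[-3.44, -2.9, 0], [0, 0, 0]]
    - [[-3.44, -2.9, 0], [0, 0, 0]]
    - [[-3.44, -2.9, 0], [0, 0, 0]]
    - [[-3.44, -2.9, 0], [0, 0, 0]]
    - [[-1.72, -1.45, 0], [0, 0, 0]]
    - [[0, 0, 0], [0, 0, 0]]
    - [[0, 0, 0], [0, 0, 0]]
  fingers: 60

```text
t: 33.92
eef_pos: [0.6041, -0.1424, 0.2924]
ee_rot: [0.313, 0.95, 0.001, -0.001]
force: [-0.3, -0.3, -0.0]
width: 0.0511
```

```bash
python3 look.py w9.png | grep 0.14; python3 d.py .605,-.144,.105
```

```text
[317. 216.] 655 top med [ 0.6049 -0.1437  0.1461] mid [ 0.605  -0.1434] ext [0.0166 0.0172] z 0.1481
t 33.975 p [ 0.6041 -0.1422  0.2927] w 0.0513 F [ 0.2 -0.1 -0.5]
turn [ 0.03 -0.07  0.07]
.605,-.144,.105 shift cm [-0.2  -0.1  18.77] norm 18.8
```

>>> play_rows:
  plan:
    - [[-0.15, -0.05, 2], [0, 0, 0]]
    - [[0, 0, 4], [0, 0, 0]]
    - [[0, 0, 4], [0, 0, 0]]
    - [[0, 0, 3], [0, 0, 0]]
    - [[0, 0, 2.5], [0, 0, 0]]
    - [[0, 0, 2], [0, 0, 0]]
    - [[0, 0, 1.2], [0, 0, 0]]
    - [[0, 0, 0], [0, 0, 0]]
    - [[0, 0, 0], [0, 0, 0]]

```text
t: 35.1
eef_pos: [0.6061, -0.145, 0.1068]
ee_rot: [0.313, 0.95, -0.0, 0.001]
force: [-0.8, -0.3, 0.5]
width: 0.0514
```

```bash
python3 d.py .605,-.1435,.105
```

```text
t 35.1 p [ 0.6061 -0.145   0.1068] w 0.0514 F [-0.8 -0.3  0.5]
turn [0.03 0.1  0.02]
.605,-.1435,.105 shift cm [0.18 0.06 0.18] norm 0.3
```

>>> play_rows:
  plan:
    - [[0.16, 0.06, 0.15], [0, 0, 0]]
    - [[0, 0, 0], [0, 0, 0]]

```text
t: 35.35
eef_pos: [0.6046, -0.1437, 0.1048]
ee_rot: [0.313, 0.95, 0.0, 0.0]
force: [-0.6, 0.1, 0.1]
width: 0.0515
```

>>> play_rows:
  plan:
    - [[0, 0, 0], [0, 0, 0]]
    - [[0, 0, 0], [0, 0, 0]]
    - [[0, 0, 0], [0, 0, 0]]
    - [[0, 0, 0], [0, 0, 0]]
    - [[0, 0, 0], [0, 0, 0]]
    - [[0, 0, 0], [0, 0, 0]]
    - [[0, 0, 0], [0, 0, 0]]
  fingers: 0

```text
t: 36.22
eef_pos: [0.6047, -0.1438, 0.1046]
ee_rot: [0.313, 0.95, -0.0, 0.0]
force: [-1.4, 0.3, 3.6]
width: 0.0165
```

>>> play_rows:
  plan:
    - [[0, 0, -0.5], [0, 0, 0]]
    - [[0, 0, -1.5], [0, 0, 0]]
    - [[0, 0, -3], [0, 0, 0]]
    - [[0, 0, -4], [0, 0, 0]]
    - [[0, 0, -4], [0, 0, 0]]
    - [[0, 0, -4], [0, 0, 0]]
    - [[0, 0, -2], [0, 0, 0]]
    - [[0, 0, -0.5], [0, 0, 0]]
    - [[0, 0, 0], [0, 0, 0]]

```text
t: 37.35
eef_pos: [0.6041, -0.1436, 0.2988]
ee_rot: [0.313, 0.95, -0.0, -0.0]
force: [0.1, -0.1, -3.9]
width: 0.0163
```

```bash
python3 d.py .4628,.2501,.30
```

```text
t 37.35 p [ 0.6041 -0.1436  0.2988] w 0.0163 F [ 0.1 -0.1 -3.9]
turn [-0.02 -0.05 -0.01]
.4628,.2501,.30 shift cm [34.78 23.23 -0.09] norm 41.8
```

>>> play_rows:
  plan:
    - [[1.93, 1.29, 0], [0, 0, 0]]
    - [[3.86, 2.58, 0], [0, 0, 0]]
    - [[3.86, 2.58, 0], [0, 0, 0]]
    - [[3.86, 2.58, 0], [0, 0, 0]]
    - [[3.86, 2.58, 0], [0, 0, 0]]
    - [[3.86, 2.58, 0], [0, 0, 0]]
    - [[3.86, 2.58, 0], [0, 0, 0]]
    - [[3.86, 2.58, 0], [0, 0, 0]]
    - [[3.86, 2.58, 0], [0, 0, 0]]
    - [[1.93, 1.29, 0], [0, 0, 0]]
    - [[0, 0, 0], [0, 0, 0]]
    - [[0, 0, 0], [0, 0, 0]]

```text
t: 38.85
eef_pos: [0.4627, 0.2492, 0.2986]
ee_rot: [0.313, 0.95, -0.001, -0.0]
force: [-0.5, -0.7, -3.3]
width: 0.0162
```

>>> play_rows:
  plan:
    - [[0, 0, 2], [0, 0, 0]]
    - [[0, 0, 4], [0, 0, 0]]
    - [[0, 0, 4], [0, 0, 0]]
    - [[0, 0, 3], [0, 0, 0]]
    - [[0, 0, 2], [0, 0, 0]]
    - [[0, 0, 1], [0, 0, 0]]
    - [[0, 0, 0], [0, 0, 0]]
    - [[0, 0, 0], [0, 0, 0]]

```text
t: 39.85
eef_pos: [0.4643, 0.2496, 0.1402]
ee_rot: [0.313, 0.95, 0.001, 0.001]
force: [-0.1, 0.5, -3.2]
width: 0.0167
```

```bash
python3 d.py .4628,.2501,.1036
```

```text
t 39.85 p [0.4643 0.2496 0.1402] w 0.0167 F [-0.1  0.5 -3.2]
turn [ 0.09  0.07 -0.04]
.4628,.2501,.1036 shift cm [ 0.16 -0.05  3.66] norm 3.7
```

>>> play_rows:
  plan:
    - [[0.1, 0, 1], [0, 0, 0]]
    - [[0, 0, 1], [0, 0, 0]]
    - [[0, 0, 0.7], [0, 0, 0]]
    - [[0, 0, 0.4], [0, 0, 0]]
    - [[0, 0, 0.25], [0, 0, 0]]
    - [[0, 0, 0.2], [0, 0, 0]]
    - [[0, 0, 0.1], [0, 0, 0]]
    - [[0, 0, 0], [0, 0, 0]]
    - [[0, 0, 0], [0, 0, 0]]

```text
t: 40.98
eef_pos: [0.4629, 0.2502, 0.1035]
ee_rot: [0.313, 0.95, 0.0, 0.0]
force: [-2.0, -1.5, 4.9]
width: 0.0167
```

>>> play_rows:
  plan:
    - [[0, 0, 0], [0, 0, 0]]
    - [[0, 0, 0], [0, 0, 0]]
    - [[0, 0, 0], [0, 0, 0]]
    - [[0, 0, 0], [0, 0, 0]]
    - [[0, 0, 0], [0, 0, 0]]
  fingers: 55

```text
t: 41.6
eef_pos: [0.4627, 0.2502, 0.1027]
ee_rot: [0.313, 0.95, -0.0, 0.0]
force: [0.1, 0.5, 0.1]
width: 0.047
```

>>> play_rows:
  plan:
    - [[0, 0, -1], [0, 0, 0]]
    - [[0, 0, -2], [0, 0, 0]]
    - [[0, 0, -3], [0, 0, 0]]
    - [[0, 0, -4], [0, 0, 0]]
    - [[0, 0, -4], [0, 0, 0]]
    - [[0, 0, -4], [0, 0, 0]]
    - [[0, 0, -2], [0, 0, 0]]
    - [[0, 0, 0], [0, 0, 0]]
    - [[0, 0, 0], [0, 0, 0]]
    - [[0, 0, 0], [0, 0, 0]]

```text
t: 42.85
eef_pos: [0.462, 0.2499, 0.3014]
ee_rot: [0.313, 0.95, -0.001, -0.001]
force: [-0.3, 0.4, 0.2]
width: 0.0467
```

```bash
python3 look.py w10.png; python3 -c "
from h import *
save(cam('scene'),'scene1.png')"
```

```text
[628. 127.] 614 top med [0.5832 0.5641 0.0773] mid [0.5921 0.5686] ext [0.0363 0.0214] z 0.0793
[319. 213.] 604 top med [0.4632 0.2508 0.1449] mid [0.4631 0.2505] ext [0.0172 0.0175] z 0.1468
[317. 277.] 606 top med [0.5218 0.2065 0.1349] mid [0.5221 0.2065] ext [0.0153 0.0147] z 0.1363
[318. 344.] 902 top med [0.576  0.1674 0.1249] mid [0.5758 0.1673] ext [0.014  0.0145] z 0.1267
```

View pics/scene1.png

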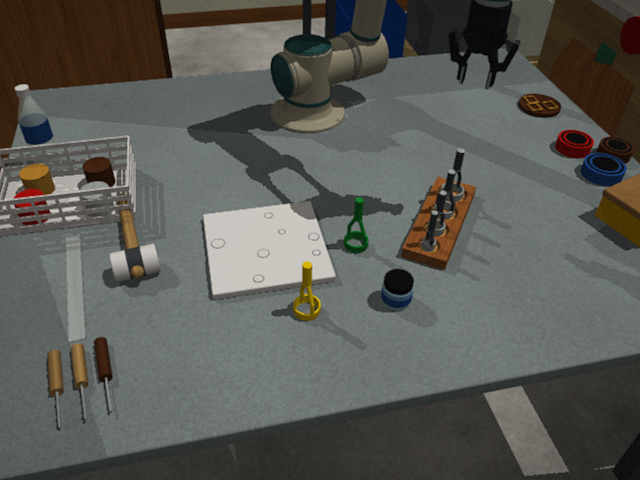

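All four punches stand in the block (about u 433–460, v 150–250). The jar at (397,289) and the mallet at (135,262) are where they were, and the gripper is clear.

```bash
python3 -c "
from workcell import sign_off
print(sign_off())"
```

```text
the job is handed in; nothing more can be done
None
```

All four punches are back in the block in order of size, each lowered until it touched the cork and then released. I handed the job in at about 43 s of the 128 s allowed.

- **Position:** each shank top measured within about 1 mm of its pocket centre, against the 11 mm limit. The last reading was right after its own release for punch_4 and later in the job for the others.
- **Height:** the tops stood at 0.115, 0.125, 0.135 and 0.145 m, as they should with the punches resting on the cork. With the tops centred like this, they stand upright.
- **Bystanders:** in the final picture the jar and mallet are where they were at the start. The gripper ended about 15 cm above the tallest punch, touching nothing.

No check failed or disagreed. The final wrist view did not measure punch_1, the smallest; its last measurement came just before I fetched punch_4, and it appears upright in the final scene picture.

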